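# Find the blind hole of a leg block on the checking pegs and hold it hole-up

### The job

The square aluminium leg block lying in the plywood checking jig has a blind hole in only one of its two ends: find out which by sliding it against the jig's two pegs, and push the holed end fully home onto its peg, until the block meets the end post, to prove the hole is deep enough. Then draw it off, turn it so that the hole points straight up, and finish while still holding it there, still and upright in the gripper, about 10 cm or more above where it lay, ready for a levelling bolt to be dropped in. Do not force the block against the jig, and leave the tin, the carton and the screwdriver where they are.

Things in the scene. Friction and masses are not known exactly. Their poses are not given: they have to be found in the camera images.
- block: Leg block, closed square aluminium tube 40 x 40 x 64 mm, about 0.26 kg. Origin at its centre; y is its long axis, x and z are square to its side faces. Starts lying on the jig's bed near the middle (within 7 mm), y along the jig's y (same way round), z up. A captive plug inside (under 1 mm of play) fills one end and leaves a blind hole 22 mm wide, 28 mm deep in the other.
- end_a (a point): Centre of the block's +y end face, 32 mm from its centre. Axes as the block's. This end either has the blind hole or is plain (a plug fills it flush): it changes from run to run and no pose tells it. Find it by trying the ends on the pegs, or by looking.
- end_b (a point): Centre of the block's -y end face, 32 mm from its centre. Axes as the block's. It has the blind hole if end_a is plain, and is plain if end_a has the hole.
- jig: Checking jig, plywood, fixed. Origin on the bench under its middle, z up, y along its length. Base plate 100 x 210 x 12 mm; on it a bed 30 mm wide, 152 mm long, top 50 mm above the bench, no side guides. The block lies on it, centre at 70 mm, overhanging 5 mm each side. At mid-bed there is room to grip the block across its x faces with the gripper upright or leaning up to 45 degrees towards either post.
- peg_left (a point): Tip of the fixed steel peg at the jig's +y end: jig y = +50 mm, 70 mm above the bench, on the jig's x = 0. Axes as the jig's. The peg is 16 mm in diameter, rounded at the tip, 26 mm long, and points along the jig's -y; it enters the hole with 3 mm to spare all round. A block with a plain end here stops on the tip, its centre 18 mm from the jig's middle.
- peg_right (a point): Tip of the peg at the jig's -y end: jig y = -50 mm, 70 mm above the bench; the mirror image of peg_left, pointing along the jig's +y.
- post_left (a point): Inner face of the jig's +y end post, where its peg is rooted: jig y = +76 mm, 70 mm above the bench. The post is 56 mm wide, 18 mm thick, its top 86 mm above the bench. A block whose hole takes the peg goes on until its end meets this face, its centre 44 mm from the jig's middle.
- post_right (a point): Inner face of the jig's -y end post, where its peg is rooted: jig y = -76 mm, 70 mm above the bench; the mirror image of post_left.
- tin: Bystander: closed round steel tin, 86 mm diameter, 92 mm high, standing. Origin under its centre. Leave it.
- carton: Bystander: small open-topped cardboard carton, 150 x 120 mm, 75 mm high. Origin under its centre. Leave it.
- driver: Bystander: screwdriver with a black handle lying on the bench, about 200 mm long along its x axis. Leave it.
There are look-alikes about, which are no part of the job. What is shaped like the block but green is not meant.

How it is judged:
By the outcome, as a careful person would: the job done as asked, in the order asked, and still so for the second after the job is handed in, while the arm keeps its last pose, push and grip.
It also fails if it takes over 48 s, if anything falls off the work surface, if the arm or the gripper's body presses on something with over 40 N, if the wrist force passes 120 N, or if a joint passes its speed limit or range.

### The arm

A 6-joint arm with a two-finger parallel gripper is mounted at the origin on the work surface. World frame = base frame: x ahead of the robot, y to its left, z up, the work surface at z = 0. Lengths are in mm, angles in degrees, forces in N, time in s.
With the tool pointing down it reaches from about 350 to 850 mm from the base axis. Payload 8.1 kg.
Tool frame: the origin (TCP) lies midway between the tips of the shut fingers; the grasp point (between the pads) lies 19 mm behind it (r.tcp_to_grasp is the distance from the TCP to the grasp point, in mm); z points along the fingers, y is the direction in which the jaws open and shut (so a half turn about z gives the same grasp; the last joint's range is limited). The gripper opens to 85 mm and grips with 20 to 120 N. Pads are 22 mm wide; open, the fingers measure 114 mm over their backs; the gripper's body (76 mm by 85 mm) begins 54 mm behind the grasp point. The pads swing forward as they close: fully open they stand 13 mm farther back than shut.
Start: joints at [70.967, 7.471, 85.268, -0, 87.261, -4.893], TCP at [146.559, 581.83, 231.292] pointing down, gripper open.
Joint ranges: [-169.43, 169.43], [-51.17, 129.36], [1.28, 143.12], [-76.62, 256.62], [0, 156.53], [-152.29, 152.29]. Speed limits (degrees/s): [136.94, 136.94, 159.86, 180, 180, 180].

### API

Orientations are given as [roll, pitch, yaw] about the fixed x, y, z axes, in that order (R = Rz(yaw) Ry(pitch) Rx(roll)).
In Python, from bench import r gives the robot as it stands.
- The arm moves only by the tool jog_arm, never from a script. Its argument "targets" is a list of rows, each a list of 7 numbers: the shift along the tool's x, y, z in m, then the turn, a rotation vector about the tool's x, y, z in rad, then the closure, from 0 (fully open) to 1 (shut). In form: [[dx, dy, dz, wx, wy, wz, claw], ...]. A call has 1 to 5 rows; each row is the pose to reach, as a shift and turn from the pose commanded when the call began, along the tool's axes at that moment; what a row does not reach only later rows make up. A row lasts 1/12 s, in which the tool goes at most 41.7 mm and 7.16 degrees, less where a joint would pass 70% of its speed; a pose out of reach is approached as far as the arm can. A call with a gripper value outside its range is refused whole. The fingers move at their own pace and stop on an object; "newtons" is the grip in N (left out, the last holds). Time passes only in rows, so rows that repeat a pose let the fingers close. It gives the time, the measured TCP pose, the force and the opening at its end, in the units of the state.
- r.sense(): the state, without advancing time (a new reading comes with each control period).
- r.snapshot(name): name is "scene" or "top" or "wrist"; returns a dict with "pixels" (384x512x3 uint8, red, green, blue), "fx", "fy", "cx", "cy" (pixels), "origin" and "attitude" of the camera in the world. Camera axes: x right, y down, z forward; pixel columns grow to the right and rows downward; lengths in mm; the calibration is good to about 2 mm. The wrist camera is an equidistant fisheye: a pixel r from the principal point sees the ray r / f radians off the axis. A picture is of the moment at which its call begins. There is no depth.
- r.hand_in(): hands the job in, once; it reports no verdict.
The state is a dict: "time": time; "joint_pos": joint angles; "qd": joint speeds; "joint_efforts": joint torques, N m; "tool_pos": TCP position; "tcp_rot": TCP orientation; "ft_force": force on the tool from outside, world axes, zero at the start; "wrist_torque": the same for the moment, N m; "finger_gap": finger opening in mm.
Only numpy, scipy, OpenCV 4.12 (cv2) and the standard library are available. Lean on these libraries where they do the work, as an engineer would, in place of code of your own. Each camera call takes 0.05 s, during which the arm holds its last target.

## Working session

There is one attempt and no reset: what is moved stays moved. The work goes in short steps, Python scripts to look and compute and a tool call to move; the robot and the scene stay as the last step left them, time stands still between calls to the robot, and variables do not carry over. Pictures are saved under pics/ and viewed, and the job is handed in when it is done.

Besides the shell and the picture viewer there is one more tool, called after ">>>" by a JSON object that holds its "api" and its "payload", one argument or row to a line. jog_arm: Moves the arm, as the interface text tells. Its arguments: {"type":"object","properties":{"targets":{"type":"array","items":{"type":"array","items":{"type":"number"}}},"newtons":{"type":"number"}},"required":["targets"]}

```bash
ls; mkdir -p pics; python3 - <<'E'
from bench import r
import cv2
s=r.sense();print({k:s[k] for k in s})
for n in ["scene","top","wrist"]:
    d=r.snapshot(n);cv2.imwrite(f"pics/{n}0.png",d["pixels"][:,:,::-1])
    print(n,d["fx"],d["fy"],d["cx"],d["cy"],d["origin"],d["attitude"])
E
```

```text
pics
{'time': 0.0, 'joint_pos': array([ 7.09665298e+01,  7.51622546e+00,  8.53292796e+01,  4.28560035e-04,
        8.72617541e+01, -4.89414971e+00]), 'qd': array([-0.07767957, -0.09120973, -0.02799523,  0.04791826, -0.02121531,
        0.06739231]), 'joint_efforts': array([ 9.02572938e-04, -5.69372463e+01, -5.00573730e+01, -1.72401860e-04,
        1.43477219e-02,  1.29587466e-06]), 'tool_pos': array([146.37452659, 581.30271797, 230.23278423]), 'tcp_rot': array([-1.79893168e+02, -9.57729921e-03,  1.65860650e+02]), 'ft_force': array([ 0.02576195,  1.04107576, -0.78650837]), 'wrist_torque': array([ 0.03268974,  0.04831705, -0.05092332]), 'finger_gap': 85.34327120377611}
scene 369.9329446670019 369.9329446670019 258.5666988734466 191.80618329190875 [1071.55809408 -610.00115305  573.12723152] [-122.90803995   -1.22752302   40.50159374]
top 464.1204957704516 464.1204957704516 251.79503528322584 189.05879098171596 [ 305.13278909    6.22531951 1330.96726548] [-168.37457929   -0.27822238  -94.5137404 ]
wrist 297.3186396354542 297.3186396354542 256.8467627229893 195.7585431453818 [ 73.28333475 600.64908195 372.62553529] [1.62761413e+02 1.37021242e-01 7.58430166e+01]
```

View pics/scene0.png

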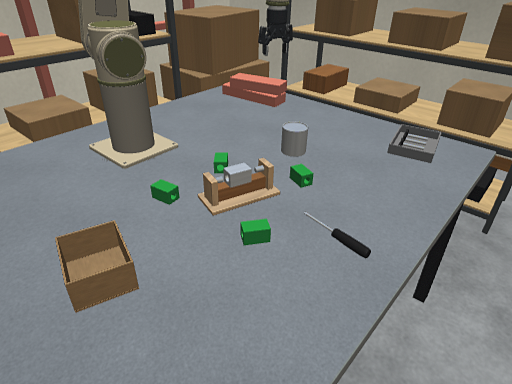

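View pics/top0.png

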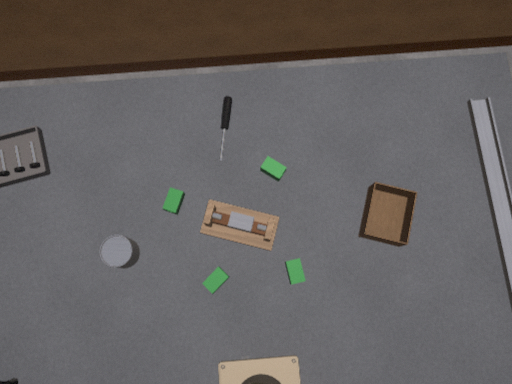

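View pics/wrist0.png

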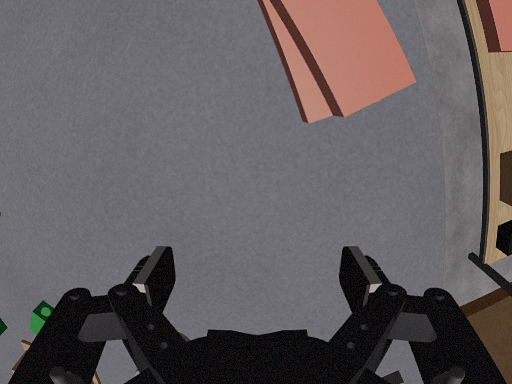

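The scene view shows the grey block in the jig at about (238,175). Its look-alikes are four green blocks at (165,191), (221,162), (301,175) and (255,232). In the top view the block is at (240,222) and the green ones at (174,200), (273,168), (215,280) and (296,271). The tin is at (117,251), the carton at (389,214) and the driver at (226,125). I choose the grey block on the jig and will check it in a close crop.

```bash
cat > h.py <<'E'
import numpy as np, cv2
from scipy.spatial.transform import Rotation as R
def ray(d,u,v):
    c=np.array([(u-d["cx"])/d["fx"],(v-d["cy"])/d["fy"],1.0])
    return np.array(d["origin"]),R.from_euler("xyz",d["attitude"],degrees=True).as_matrix()@c
def onz(d,u,v,z):
    o,k=ray(d,u,v); return o+k*(z-o[2])/k[2]
def proj(d,p):
    c=R.from_euler("xyz",d["attitude"],degrees=True).as_matrix().T@(np.array(p)-d["origin"])
    return d["fx"]*c[0]/c[2]+d["cx"],d["fy"]*c[1]/c[2]+d["cy"]
E
python3 - <<'E'
from bench import r
from h import *
d=r.snapshot("top");im=d["pixels"]
c=im[190:260,190:290]
hsv=cv2.cvtColor(c,cv2.COLOR_RGB2HSV)
# grey bright
m=((hsv[:,:,1]<60)&(hsv[:,:,2]>110)).astype(np.uint8)
n,l,st,ce=cv2.connectedComponentsWithStats(m)
for i in range(1,n):
    if st[i,4]>8: print(st[i],ce[i]+[190,190], onz(d,*(ce[i]+[190,190]),90 if st[i,4]>150 else 78).round(1))
i=max(range(1,n),key=lambda i:st[i,4])
cn=cv2.findContours((l==i).astype(np.uint8),cv2.RETR_EXTERNAL,cv2.CHAIN_APPROX_NONE)[0][0]
print(cv2.minAreaRect(cn))
# wood
w=((hsv[:,:,1]>70)).astype(np.uint8)
w=cv2.morphologyEx(w,cv2.MORPH_CLOSE,np.ones((15,15)))
cn=max(cv2.findContours(w,cv2.RETR_EXTERNAL,cv2.CHAIN_APPROX_NONE)[0],key=cv2.contourArea)
b=cv2.boxPoints(cv2.minAreaRect(cn))+190
P=np.array([onz(d,*p,12) for p in b]);print(b,P.round(1),P.mean(0))
print([np.linalg.norm(P[i]-P[i-1]) for i in range(4)])
cv2.imwrite("pics/ctop1.png",cv2.resize(c[:,:,::-1],None,fx=8,fy=8,interpolation=cv2.INTER_CUBIC)[:600])
s=r.snapshot("scene")["pixels"][150:220,190:290]
cv2.imwrite("pics/cscene1.png",cv2.resize(s[:,:,::-1],None,fx=8,fy=8,interpolation=cv2.INTER_CUBIC)[:600])
E
```

```text
[   0    0  100   70 3504] [236.331621   226.78624429] [459.3  29.6  90. ]
[ 38  21  27  20 373] [240.65951743 220.67560322] [474.9  16.8  90. ]
[22 23 10  7 45] [216.44444444 215.44444444] [496.   81.6  78. ]
[67 34 10  7 49] [261.42857143 226.73469388] [455.6 -38.   78. ]
((49.5, 34.5), (69.0, 99.0), 90.0)
[[199.94118 232.23529]
 [208.17647 199.29411]
 [278.7647  216.94118]
 [270.52942 249.88235]] [[461.6 135.5  12. ]
 [554.9 106.4  12. ]
 [487.8 -92.2  12. ]
 [396.1 -60.5  12. ]] [475.0781047  22.2996955  12.       ]
[np.float64(206.58998266573096), np.float64(97.70213942019926), np.float64(209.60373061100518), np.float64(97.00442682206847)]
```

View pics/ctop1.png

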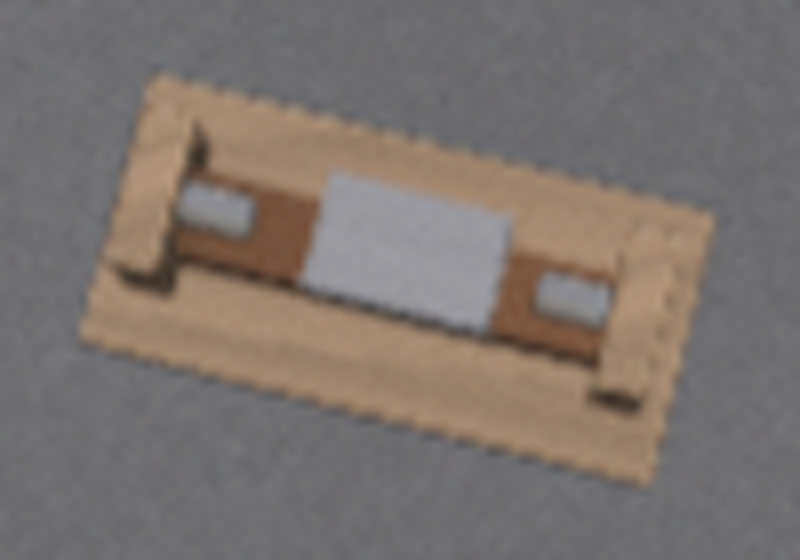

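View pics/cscene1.png

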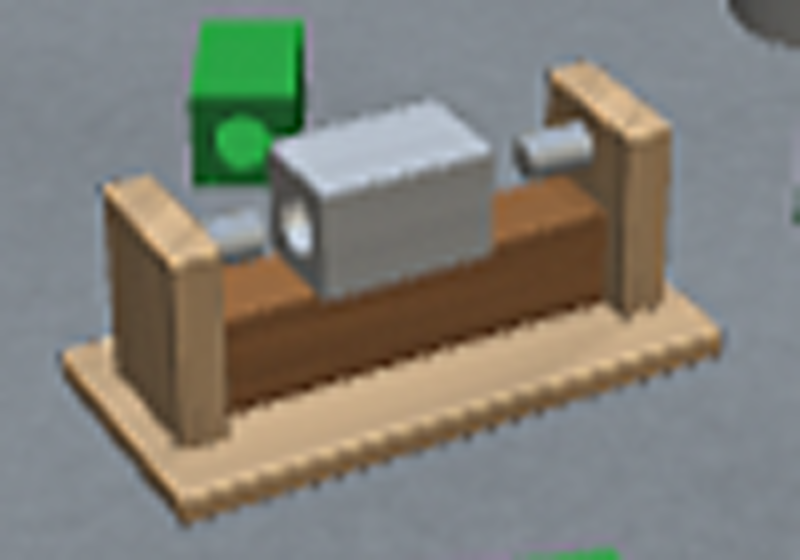

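The close crops show the grey block lying on the bed. Its world -y end has a bright round mark at scene pixel (227,178), which could be the hole or the plug. The jig's centre is about (475.5, 22), its long axis lies at 71.4°, and the block is about 5 mm towards -y. Next I'll hover above it.

```bash
cat >> h.py <<'E'
def go(r,pos,rpy):
    s=r.sense();A=R.from_euler("xyz",s["tcp_rot"],degrees=True)
    sh=A.inv().apply(np.array(pos)-s["tool_pos"])/1000
    w=(A.inv()*R.from_euler("xyz",rpy,degrees=True)).as_rotvec()
    print("t",round(s["time"],2),"pos",s["tool_pos"].round(1),"rot",s["tcp_rot"].round(1),"J",s["joint_pos"].round(2),"F",s["ft_force"].round(1),"gap",round(s["finger_gap"],1))
    print("shift",sh.round(4),"turn",w.round(3))
E
python3 - <<'E'
from bench import r
from h import *
go(r,[475,17,190],[180,0,71.4])
E
```

```text
t 0.25 pos [146.5 581.6 230.8] rot [-180.    -0.   165.9] J [70.96  7.49 85.3   0.   87.26 -4.89] F [ 0.6  0.1 -0.9] gap 85.9
shift [-0.4565 -0.4672  0.0412] turn [-1.000e-03  1.000e-03  1.649e+00]
```

>>> {"api": "jog_arm", "payload": {
  "targets": [
    [-0.456,-0.467,0.041,0,0,1.649,0],
    [-0.456,-0.467,0.041,0,0,1.649,0],
    [-0.456,-0.467,0.041,0,0,1.649,0],
    [-0.456,-0.467,0.041,0,0,1.649,0],
    [-0.456,-0.467,0.041,0,0,1.649,0]
  ]
}}

```text
time: 0.67
tool_pos: [251.4, 400.4, 217.9]
tcp_rot: [-180.0, 0.0, 129.7]
ft_force: [1.3, -0.3, -0.2]
finger_gap: 85.2
```

```bash
python3 - <<'E'
from bench import r
from h import *
go(r,[475,17,190],[180,0,71.4])
E
```

```text
t 0.67 pos [251.4 400.4 217.9] rot [-180.     0.   129.7] J [ 5.1660e+01 -1.2270e+01  1.0585e+02 -1.0000e-02  8.6420e+01  1.1920e+01] F [ 1.3 -0.3 -0.2] gap 85.2
shift [-0.4377 -0.0732  0.0279] turn [0.    0.    1.018]
```

>>> {"api": "jog_arm", "payload": {
  "targets": [
    [-0.438,-0.073,0.028,0,0,1.018,0],
    [-0.438,-0.073,0.028,0,0,1.018,0],
    [-0.438,-0.073,0.028,0,0,1.018,0],
    [-0.438,-0.073,0.028,0,0,1.018,0],
    [-0.438,-0.073,0.028,0,0,1.018,0]
  ]
}}

```text
time: 1.08
tool_pos: [357.4, 221.3, 205.2]
tcp_rot: [180.0, -0.0, 93.9]
ft_force: [0.7, 0.1, -0.4]
finger_gap: 85.5
```

```bash
python3 - <<'E'
from bench import r
from h import *
go(r,[475,17,190],[180,0,71.4])
E
```

```text
t 1.08 pos [357.4 221.3 205.2] rot [180.   -0.   93.9] J [ 24.77 -20.98 114.21   0.    86.71  20.86] F [ 0.7  0.1 -0.4] gap 85.5
shift [-0.2118  0.1034  0.0152] turn [ 0.001 -0.     0.393]
```

>>> {"api": "jog_arm", "payload": {
  "targets": [
    [-0.212,0.103,0.015,0,0,0.393,0],
    [-0.212,0.103,0.015,0,0,0.393,0],
    [-0.212,0.103,0.015,0,0,0.393,0],
    [-0.212,0.103,0.015,0,0,0.393,0],
    [-0.212,0.103,0.015,0,0,0.393,0]
  ]
}}

```text
time: 1.5
tool_pos: [462.0, 41.2, 192.0]
tcp_rot: [180.0, -0.0, 71.6]
ft_force: [-0.1, 0.8, 0.2]
finger_gap: 85.3
```

>>> {"api": "jog_arm", "payload": {
  "targets": [
    [-0.035,0.017,0.002,0,0,0,0],
    [-0.035,0.017,0.002,0,0,0,0]
  ]
}}

```text
time: 1.67
tool_pos: [467.1, -1.5, 189.3]
tcp_rot: [180.0, 0.2, 71.4]
ft_force: [-0.3, 0.8, -0.4]
finger_gap: 85.4
```

```bash
python3 - <<'E'
from bench import r
from h import *
go(r,[475,17,50],[180,0,71.4])
d=r.snapshot("wrist");print(d["origin"],d["attitude"])
cv2.imwrite("pics/w2.png",d["pixels"][:,:,::-1])
E
```

```text
t 1.67 pos [467.1  -1.5 189.3] rot [180.    0.2  71.4] J [ -6.36 -12.22 108.81  -0.16  83.43  12.26] F [-0.3  0.8 -0.4] gap 85.4
shift [0.0205 0.0015 0.1393] turn [0.    0.003 0.   ]
[491.30594225  70.98775848 331.44408679] [ 1.62611795e+02 -7.71952105e-02 -1.86153326e+01]
```

View pics/w2.png

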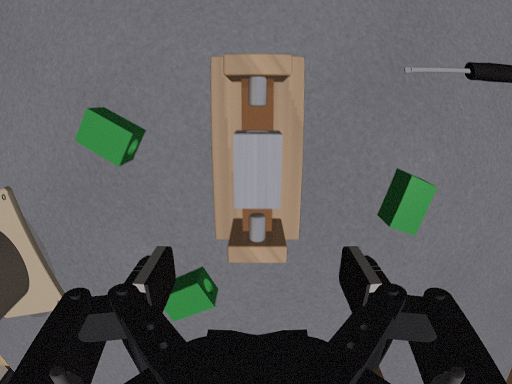

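The wrist view shows the grey block at (258,170), centred between the pegs at (258,90) and (258,228) and parallel to the jig. The green blocks are off to the sides at (110,136), (407,202) and (190,294). This agrees with the top-view measurement to about 0.5 mm, so I'll settle the arm and descend.

>>> {"api": "jog_arm", "payload": {
  "targets": [
    [0.02,0.0015,0.06,0,0,0,0],
    [0.02,0.0015,0.06,0,0,0,0],
    [0.02,0.0015,0.06,0,0,0,0],
    [0.02,0.0015,0.06,0,0,0,0]
  ]
}}

```text
time: 2.05
tool_pos: [472.8, 24.1, 129.0]
tcp_rot: [-179.8, 0.0, 71.8]
ft_force: [0.1, 0.8, -0.2]
finger_gap: 85.5
```

```bash
python3 - <<'E'
from bench import r
from h import *
go(r,[475,17,48],[180,0,71.4])
E
```

```text
t 2.05 pos [472.8  24.1 129. ] rot [-179.8    0.    71.8] J [ -3.29  -8.04 111.62   0.    76.62  14.89] F [ 0.1  0.8 -0.2] gap 85.5
shift [-0.006   0.0046  0.081 ] turn [-0.003  0.001  0.007]
```

>>> {"api": "jog_arm", "payload": {
  "targets": [
    [-0.006,0.005,0.04,0,0,0.005,0],
    [-0.006,0.005,0.07,0,0,0.005,0],
    [-0.006,0.005,0.07,0,0,0.005,0],
    [-0.006,0.005,0.07,0,0,0.005,0],
    [-0.006,0.005,0.07,0,0,0.005,0]
  ]
}}

```text
time: 2.47
tool_pos: [478.7, 16.1, 62.7]
tcp_rot: [179.8, -0.0, 71.5]
ft_force: [0.3, 1.2, 0.8]
finger_gap: 85.5
```

```bash
python3 - <<'E'
from bench import r
from h import *
go(r,[474.5,17,48],[180,0,71.4])
d=r.snapshot("wrist")
cv2.imwrite("pics/w3.png",d["pixels"][:,:,::-1])
go(r,[474.5,17,48],[180,0,71.4])
E
```

```text
t 2.47 pos [478.7  16.1  62.7] rot [179.8  -0.   71.5] J [ -4.21  -2.75 114.15   0.    68.43  14.32] F [0.3 1.2 0.8] gap 85.5
shift [-0.0005 -0.0043  0.0147] turn [ 0.003 -0.001  0.001]
t 2.52 pos [479.2  16.   63.1] rot [ 1.798e+02 -1.000e-01  7.150e+01] J [ -4.21  -2.77 114.12  -0.    68.4   14.33] F [ 0.  -0.4  0.4] gap 85.3
shift [-0.0006 -0.0048  0.0151] turn [ 0.004 -0.001  0.001]
```

View pics/w3.png

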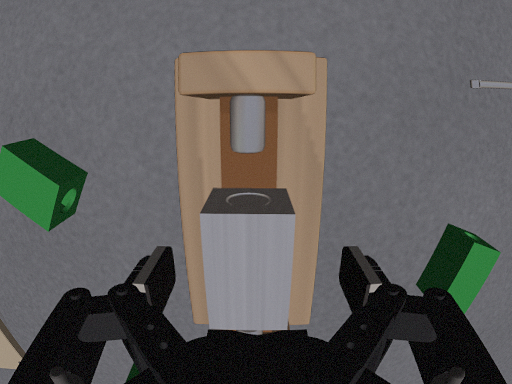

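The wrist view shows the +y end face at (248,203) with only a thin ring seam and the same shade inside, so that end is probably plain. Opposite it, the -y end showed a bright bore. I'll centre, descend and grip.

>>> {"api": "jog_arm", "payload": {
  "targets": [
    [-0.0005,-0.0045,0.0,0.003,0,0,0],
    [-0.0005,-0.0045,0.015,0.003,0,0,0],
    [-0.0005,-0.0045,0.015,0.003,0,0,0],
    [-0.0005,-0.0045,0.015,0.003,0,0,0]
  ]
}}

```text
time: 2.85
tool_pos: [472.5, 17.0, 45.6]
tcp_rot: [-179.8, -0.0, 71.4]
ft_force: [-0.4, 0.0, -0.6]
finger_gap: 85.4
```

>>> {"api": "jog_arm", "payload": {
  "targets": [
    [0,0,0,0,0,0,0.3],
    [0,0,0,0,0,0,0.3],
    [0,0,0,0,0,0,0.3]
  ],
  "newtons": 40
}}

```text
time: 3.1
tool_pos: [473.2, 16.9, 45.7]
tcp_rot: [-179.9, -0.0, 71.4]
ft_force: [0.3, 0.3, -0.9]
finger_gap: 59.9
```

```bash
python3 - <<'E'
from bench import r
from h import *
d=r.snapshot("wrist")
cv2.imwrite("pics/w4.png",d["pixels"][:,:,::-1])
go(r,[474.5,17,48],[180,0,71.4])
E
```

```text
t 3.15 pos [473.   16.9  45.5] rot [-179.9   -0.    71.4] J [-4.190e+00 -1.850e+00  1.153e+02  5.000e-02  6.667e+01  1.435e+01] F [ 0.9  0.5 -0.1] gap 59.9
shift [ 0.0005  0.0014 -0.0025] turn [-0.002 -0.     0.001]
```

View pics/w4.png

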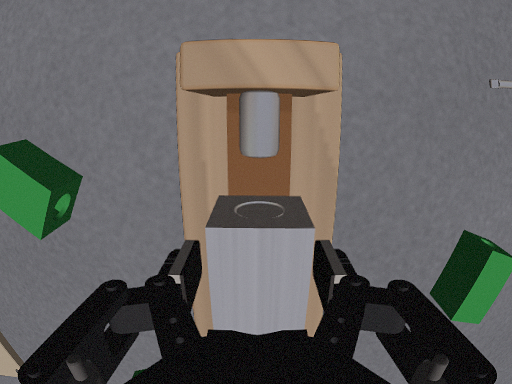

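The peg and block are both centred at column 260, and the gripper at 257. I'll shift +1.4 mm along the jaw axis, raise slightly and close.

>>> {"api": "jog_arm", "payload": {
  "targets": [
    [0,0.0014,-0.002,0,0,0,0.3],
    [0,0.0014,-0.002,0,0,0,0.3],
    [0,0.0014,-0.002,0,0,0,0.7],
    [0,0.0014,-0.002,0,0,0,0.7],
    [0,0.0014,-0.002,0,0,0,0.7]
  ],
  "newtons": 40
}}

```text
time: 3.57
tool_pos: [474.2, 16.5, 47.1]
tcp_rot: [-179.8, -0.0, 71.4]
ft_force: [-0.2, -0.1, 2.3]
finger_gap: 39.6
```

>>> {"api": "jog_arm", "payload": {
  "targets": [
    [0,0,0,0,0,0,0.7],
    [0,0,0,0,0,0,0.7],
    [0,0,0,0,0,0,0.7]
  ]
}}

```text
time: 3.82
tool_pos: [474.1, 16.5, 47.1]
tcp_rot: [-179.8, -0.0, 71.4]
ft_force: [-0.9, -0.0, 4.3]
finger_gap: 39.7
```

```bash
python3 - <<'E'
from bench import r
from h import *
d=r.snapshot("wrist")
cv2.imwrite("pics/w5.png",d["pixels"][:,:,::-1])
go(r,[474.5,17,48],[180,0,71.4])
E
```

```text
t 3.87 pos [474.2  16.5  47.1] rot [-179.9   -0.    71.4] J [-4.2300e+00 -1.8000e+00  1.1505e+02  4.0000e-02  6.6890e+01  1.4310e+01] F [-1.1 -0.4  4.2] gap 39.7
shift [ 0.0006  0.0002 -0.0009] turn [-0.003 -0.     0.001]
```

View pics/w5.png

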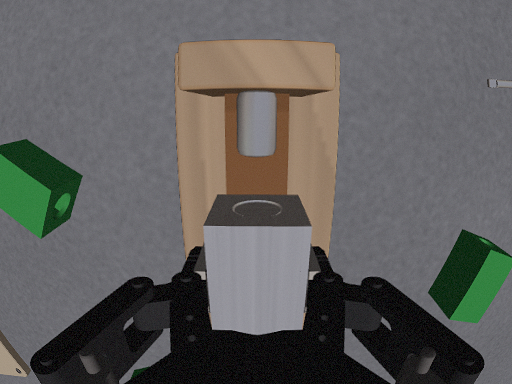

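The block is gripped at a gap of 39.7 mm. It is centred at column 257 with the peg at (256,125). I'll ease up slightly and slide towards -y (tool -x).

>>> {"api": "jog_arm", "payload": {
  "targets": [
    [0,0,-0.0007,0,0,0,0.7],
    [-0.003,0,-0.0007,0,0,0,0.7],
    [-0.006,0,-0.0007,0,0,0,0.7],
    [-0.008,0,-0.0007,0,0,0,0.7],
    [-0.008,0,-0.0007,0,0,0,0.7]
  ]
}}

```text
time: 4.28
tool_pos: [470.9, 8.5, 47.2]
tcp_rot: [-179.8, 0.0, 71.4]
ft_force: [-0.3, -0.2, -3.2]
finger_gap: 39.6
```

>>> {"api": "jog_arm", "payload": {
  "targets": [
    [-0.001,0,0,0,0,0,0.7],
    [-0.002,0,0,0,0,0,0.7],
    [-0.003,0,0,0,0,0,0.7],
    [-0.004,0,0,0,0,0,0.7],
    [-0.004,0,0,0,0,0,0.7]
  ]
}}

```text
time: 4.7
tool_pos: [470.0, 5.0, 47.5]
tcp_rot: [-179.8, 0.0, 71.4]
ft_force: [-0.0, -0.8, -2.1]
finger_gap: 39.4
```

>>> {"api": "jog_arm", "payload": {
  "targets": [
    [-0.001,0,0,0,0,0,0.7],
    [-0.002,0,0,0,0,0,0.7],
    [-0.003,0,0,0,0,0,0.7],
    [-0.003,0,0,0,0,0,0.7]
  ]
}}

```text
time: 5.03
tool_pos: [469.1, 2.1, 47.6]
tcp_rot: [-179.8, 0.0, 71.4]
ft_force: [-0.5, 0.1, -2.5]
finger_gap: 39.2
```

>>> {"api": "jog_arm", "payload": {
  "targets": [
    [-0.001,0,0,0,0,0,0.7],
    [-0.002,0,0,0,0,0,0.7],
    [-0.003,0,0,0,0,0,0.7],
    [-0.004,0,0,0,0,0,0.7],
    [-0.004,0,0,0,0,0,0.7]
  ]
}}

```text
time: 5.45
tool_pos: [467.9, -1.7, 47.6]
tcp_rot: [-179.8, 0.0, 71.4]
ft_force: [-0.0, 0.0, -2.8]
finger_gap: 39.5
```

>>> {"api": "jog_arm", "payload": {
  "targets": [
    [-0.001,0,0,0,0,0,0.7],
    [-0.002,0,0,0,0,0,0.7],
    [-0.003,0,0,0,0,0,0.7],
    [-0.004,0,0,0,0,0,0.7],
    [-0.004,0,0,0,0,0,0.7]
  ]
}}

```text
time: 5.87
tool_pos: [466.6, -5.5, 47.6]
tcp_rot: [-179.8, 0.0, 71.4]
ft_force: [0.2, 0.4, -2.0]
finger_gap: 39.7
```

```bash
python3 - <<'E'
from bench import r
from h import *
for n in ["wrist","scene"]:
    d=r.snapshot(n);p=d["pixels"]
    if n=="scene":p=cv2.resize(p[150:220,190:290],None,fx=8,fy=8,interpolation=cv2.INTER_CUBIC)
    cv2.imwrite(f"pics/{n}6.png",p[:,:,::-1])
go(r,[474.5,17,48],[180,0,71.4])
E
```

```text
t 5.97 pos [466.6  -5.3  47.6] rot [-179.8   -0.    71.4] J [-6.9800e+00 -3.0600e+00  1.1622e+02  4.0000e-02  6.7010e+01  1.1580e+01] F [ 0.4  0.3 -2.4] gap 39.7
shift [ 0.0237  0.0004 -0.0004] turn [-0.003 -0.     0.   ]
```

View pics/wrist6.png

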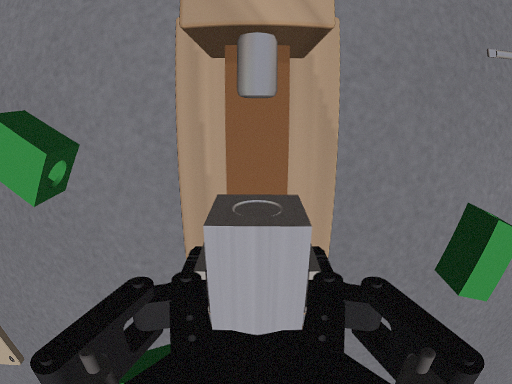

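View pics/scene6.png

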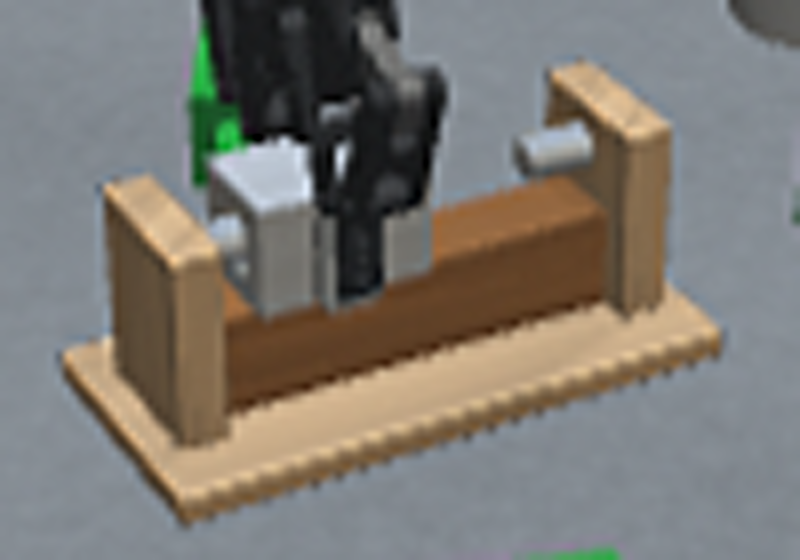

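The block is past the plain-end stop (y' ≈ -28.7) with no force, and the peg enters the -y hole at crop (225,240). I'll continue gently until it meets the post.

>>> {"api": "jog_arm", "payload": {
  "targets": [
    [-0.002,0,0,0,0,0,0.7],
    [-0.004,0,0,0,0,0,0.7],
    [-0.006,0,0,0,0,0,0.7],
    [-0.008,0,0,0,0,0,0.7],
    [-0.01,0,0,0,0,0,0.7]
  ]
}}

```text
time: 6.38
tool_pos: [463.4, -15.0, 47.6]
tcp_rot: [-179.8, 0.0, 71.4]
ft_force: [-0.4, -1.4, -3.2]
finger_gap: 39.4
```

>>> {"api": "jog_arm", "payload": {
  "targets": [
    [-0.0005,0,0,0,0,0,0.7],
    [-0.001,0,0,0,0,0,0.7],
    [-0.001,0,0,0,0,0,0.7]
  ]
}}

```text
time: 6.63
tool_pos: [463.1, -15.8, 47.6]
tcp_rot: [-179.8, 0.0, 71.4]
ft_force: [0.2, 0.3, -1.9]
finger_gap: 39.9
```

>>> {"api": "jog_arm", "payload": {
  "targets": [
    [-0.0005,0,0,0,0,0,0.7],
    [-0.001,0,0,0,0,0,0.7],
    [-0.001,0,0,0,0,0,0.7]
  ]
}}

```text
time: 6.88
tool_pos: [462.8, -16.7, 47.6]
tcp_rot: [-179.8, 0.0, 71.4]
ft_force: [-0.6, -0.2, -3.1]
finger_gap: 39.8
```

>>> {"api": "jog_arm", "payload": {
  "targets": [
    [-0.0005,0,0,0,0,0,0.7],
    [-0.001,0,0,0,0,0,0.7],
    [-0.001,0,0,0,0,0,0.7]
  ]
}}

```text
time: 7.13
tool_pos: [462.5, -17.7, 47.6]
tcp_rot: [-179.8, 0.0, 71.4]
ft_force: [0.2, -0.8, -2.7]
finger_gap: 39.8
```

>>> {"api": "jog_arm", "payload": {
  "targets": [
    [-0.0005,0,0,0,0,0,0.7],
    [-0.001,0,0,0,0,0,0.7],
    [-0.001,0,0,0,0,0,0.7]
  ]
}}

```text
time: 7.38
tool_pos: [462.1, -18.6, 47.6]
tcp_rot: [-179.8, 0.0, 71.4]
ft_force: [0.9, 0.4, -2.1]
finger_gap: 39.9
```

>>> {"api": "jog_arm", "payload": {
  "targets": [
    [-0.0004,0,0,0,0,0,0.7],
    [-0.0007,0,0,0,0,0,0.7],
    [-0.0007,0,0,0,0,0,0.7]
  ]
}}

```text
time: 7.63
tool_pos: [461.9, -19.3, 47.6]
tcp_rot: [-179.8, 0.0, 71.4]
ft_force: [-0.9, -0.2, -2.6]
finger_gap: 39.9
```

>>> {"api": "jog_arm", "payload": {
  "targets": [
    [-0.0004,0,0,0,0,0,0.7],
    [-0.0007,0,0,0,0,0,0.7],
    [-0.0007,0,0,0,0,0,0.7]
  ]
}}

```text
time: 7.88
tool_pos: [461.7, -19.9, 47.6]
tcp_rot: [-179.8, 0.0, 71.4]
ft_force: [-0.6, -0.8, -2.8]
finger_gap: 39.5
```

>>> {"api": "jog_arm", "payload": {
  "targets": [
    [-0.0004,0,0,0,0,0,0.7],
    [-0.0007,0,0,0,0,0,0.7],
    [-0.0007,0,0,0,0,0,0.7]
  ]
}}

```text
time: 8.13
tool_pos: [461.5, -20.6, 47.6]
tcp_rot: [-179.8, -0.0, 71.4]
ft_force: [0.3, -0.6, -2.1]
finger_gap: 39.9
```

>>> {"api": "jog_arm", "payload": {
  "targets": [
    [-0.0004,0,0,0,0,0,0.7],
    [-0.0007,0,0,0,0,0,0.7],
    [-0.0007,0,0,0,0,0,0.7]
  ]
}}

```text
time: 8.38
tool_pos: [461.5, -20.6, 47.6]
tcp_rot: [-179.8, -0.1, 71.4]
ft_force: [1.8, 4.9, -2.8]
finger_gap: 39.8
```

```bash
python3 - <<'E'
from bench import r
from h import *
d=r.snapshot("scene");p=cv2.resize(d["pixels"][150:220,190:290],None,fx=8,fy=8,interpolation=cv2.INTER_CUBIC)
cv2.imwrite(f"pics/scene7.png",p[:,:,::-1])
go(r,[474.5,17,48],[180,0,71.4])
E
```

```text
t 8.43 pos [461.5 -20.6  47.6] rot [-1.798e+02 -1.000e-01  7.140e+01] J [-8.9900e+00 -3.8500e+00  1.1697e+02  1.0000e-01  6.7030e+01  9.5200e+00] F [ 1.7  5.  -3.5] gap 39.5
shift [ 0.0398  0.0004 -0.0003] turn [-0.003 -0.001  0.001]
```

View pics/scene7.png

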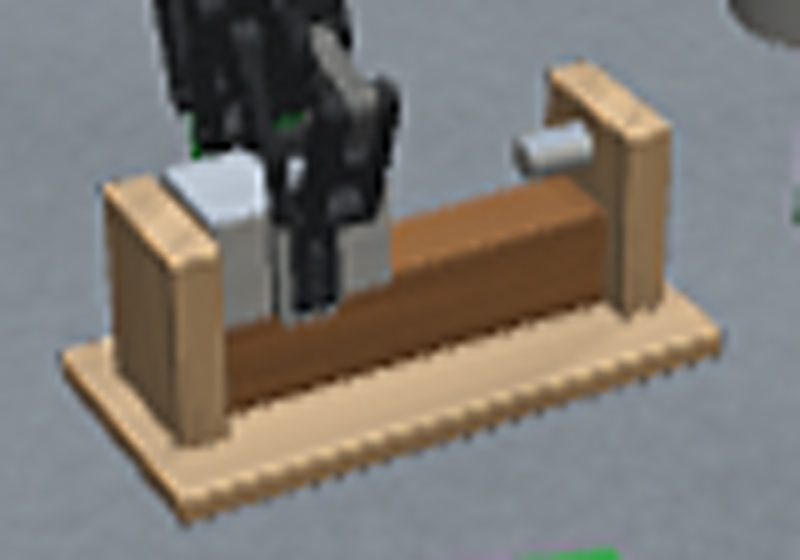

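The block is home: contact at about 5 N, y' ≈ -44, and the scene crop shows the block's end flush on the post at (165-215,220). I'll draw it off while fitting the kinematics to plan the turn.

>>> {"api": "jog_arm", "payload": {
  "targets": [
    [0.004,0,0,0,0,0,0.7],
    [0.012,0,0,0,0,0,0.7],
    [0.022,0,0,0,0,0,0.7],
    [0.034,0,0,0,0,0,0.7],
    [0.045,0,0,0,0,0,0.7]
  ],
  "newtons": 60
}}

```text
time: 8.85
tool_pos: [476.0, 22.8, 47.6]
tcp_rot: [-179.8, -0.0, 71.4]
ft_force: [0.4, -0.2, -1.8]
finger_gap: 39.2
```

```bash
cat > kin.py <<'E'
import numpy as np
from scipy.spatial.transform import Rotation as R
def ori(q): return R.from_euler("ZYZYZ",[q[0],q[1]+q[2],q[3],q[4],q[5]+90],degrees=True)
D=[([70.967,7.471,85.268,0,87.261,-4.893],[146.559,581.83,231.292]),([51.66,-12.27,105.85,-.01,86.42,11.92],[251.4,400.4,217.9]),([24.77,-20.98,114.21,0,86.71,20.86],[357.4,221.3,205.2]),([-6.36,-12.22,108.81,-.16,83.43,12.26],[467.1,-1.5,189.3]),([-3.29,-8.04,111.62,0,76.62,14.89],[472.8,24.1,129]),([-4.21,-2.75,114.15,0,68.43,14.32],[478.7,16.1,62.7]),([-4.19,-1.85,115.3,.05,66.67,14.35],[473,16.9,45.5]),([-8.99,-3.85,116.97,.1,67.03,9.52],[461.5,-20.6,47.6])]
E
python3 - <<'E'
from kin import *
A=[];b=[]
for q,p in D:
    c,s=np.cos(np.radians(q[0])),np.sin(np.radians(q[0]))
    print("rot",ori(q).as_euler("xyz",degrees=True).round(2),"lat",round(-s*p[0]+c*p[1],1))
    r_=c*p[0]+s*p[1];q2,q23=np.radians(q[1]),np.radians(q[1]+q[2])
    A.append([1,0,np.sin(q2),np.sin(q23),np.cos(q23)]);b.append(r_)
    A.append([0,1,np.cos(q2),np.cos(q23),-np.sin(q23)]);b.append(p[2])
x,res,rk,sv=np.linalg.lstsq(np.array(A),np.array(b),rcond=None);print(x,res,rk,sv)
from bench import r
from h import go
go(r,[474,17,48],[180,0,71.4])
E
```

```text
Traceback (most recent call last):
  File "kin.py", line 3, in ori
    def ori(q): return R.from_euler("ZYZYZ",[q[0],q[1]+q[2],q[3],q[4],q[5]+90],degrees=True)
                       ~~~~~~~~~~~~^^^^^^^^^^^^^^^^^^^^^^^^^^^^^^^^^^^^^^^^^^^^^^^^^^^^^^^^^
  File "scipy/spatial/transform/_rotation.pyx", line 1413, in scipy.spatial.transform._rotation.Rotation.from_euler
ValueError: Expected axis specification to be a non-empty string of upto 3 characters, got ZYZYZ
```

```bash
sed -i 's/^def ori.*/def ori(q,s=1): return R.from_euler("ZYZ",[q[0],q[1]+q[2],s*q[3]],degrees=True)*R.from_euler("YZ",[q[4],q[5]+90],degrees=True)/' kin.py
python3 - <<'E'
from kin import *
A=[];b=[]
for q,p in D:
    c,s=np.cos(np.radians(q[0])),np.sin(np.radians(q[0]))
    print("rot",ori(q).as_euler("xyz",degrees=True).round(2),"lat",round(-s*p[0]+c*p[1],1))
    r_=c*p[0]+s*p[1];q2,q23=np.radians(q[1]),np.radians(q[1]+q[2])
    A.append([1,0,np.sin(q2),np.sin(q23),np.cos(q23)]);b.append(r_)
    A.append([0,1,np.cos(q2),np.cos(q23),-np.sin(q23)]);b.append(p[2])
x,res,rk,sv=np.linalg.lstsq(np.array(A),np.array(b),rcond=None);print(x.round(1),res,rk,sv)
# orientation options: tool horizontal at az, tool x down (hole=-x up)
for q23 in (70,90,110,125):
  for az in range(-120,121,20):
    T=R.from_matrix(np.column_stack([[0,0,-1],np.cross([np.cos(np.radians(az)),np.sin(np.radians(az)),0],[0,0,-1]),[np.cos(np.radians(az)),np.sin(np.radians(az)),0]]))
    W=R.from_euler("Y",q23,degrees=True).inv()*T
    e=W.as_euler("ZYZ",degrees=True)
    q4,q5,q6=e[0],e[1],e[2]-90
    q4=(q4+76.62)%360-76.62; q6=(q6+180)%360-180
    if q4<=256 and q5<156 and abs(q6)<150: print(q23,az,round(q4),round(q5),round(q6))
E
```

```text
rot [-180.      0.    165.86] lat 51.2
rot [1.8000e+02 1.0000e-02 1.2974e+02] lat 51.2
rot [ 1.7994e+02 -2.0000e-02  9.3910e+01] lat 51.2
rot [1.7999e+02 1.6000e-01 7.1400e+01] lat 50.3
rot [-1.7981e+02  5.0000e-02  7.1820e+01] lat 51.2
rot [ 1.7984e+02 -4.0000e-02  7.1470e+01] lat 51.2
rot [-1.7987e+02 -1.0000e-02  7.1440e+01] lat 51.4
rot [-1.7984e+02 -7.0000e-02  7.1450e+01] lat 51.8
[-1.000e-01 -4.560e+01  3.691e+02  5.535e+02  6.270e+01] [3.87116913] 5 [4.87978809 3.98843409 0.3377202  0.30396303 0.27131763]
70 -40 -68 44 -30
70 -20 -47 28 -47
70 0 0 20 -90
70 20 47 28 -133
90 0 0 0 -90
110 -40 248 44 30
110 -20 227 28 47
110 0 180 20 90
110 20 133 28 133
125 -120 -72 114 39
125 -60 252 66 39
125 -40 236 51 47
125 -20 212 40 64
125 0 180 35 90
125 20 148 40 116
125 40 124 51 133
125 60 108 66 141
125 80 96 82 145
125 100 84 98 145
125 120 72 114 141<sys>:0: UserWarning: Gimbal lock detected. Setting third angle to zero since it is not possible to uniquely determine all angles.
```

```bash
cat >> kin.py <<'E'
L2,P,Q=369.1,553.5,62.7
def ik(pos,rot,d6,lat=51.2):
    d1=d6-45.6
    w=np.array(pos)-d6*rot.apply([0,0,1])
    rr=np.sqrt(w[0]**2+w[1]**2-lat**2);q1=np.arctan2(w[1],w[0])-np.arcsin(lat/np.hypot(*w[:2]))
    z=w[2]-d1;L=np.hypot(P,Q);Dd=np.hypot(rr,z);al=np.arctan2(rr,z)
    g=np.arccos((L2**2+Dd**2-L**2)/(2*L2*Dd));q2=al-g
    f=np.arctan2(rr-L2*np.sin(q2),z-L2*np.cos(q2));q23=f-np.arctan2(Q,P)
    W=R.from_euler("ZY",[q1,q23]).inv()*rot
    e=W.as_euler("ZYZ",degrees=True)
    return np.array([np.degrees(q1),np.degrees(q2),np.degrees(q23-q2),(e[0]+100)%360-100,e[1],(e[2]-90+180)%360-180]).round(1)
E
python3 - <<'E'
from kin import *
print(ik([476,22.8,47.6],R.from_euler("xyz",[180,0,71.4],degrees=True),300))
for pos in ([440,-40,230],[470,20,250],[400,-80,230]):
 for yaw in (71.4,55,40):
  for d6 in (220,280,340):
   S=R.from_euler("xyz",[180,0,yaw],degrees=True)
   print(pos,yaw,d6,[list(ik(pos,S*R.from_rotvec([0,-np.radians(a),0]),d6)) for a in (0,45,90)])
E
```

```text
[ -3.4  -1.6 114.8   0.   66.8  15.2]
[440, -40, 230] 71.4 220 [[np.float64(-11.8), np.float64(-17.8), np.float64(109.2), np.float64(0.0), np.float64(88.6), np.float64(6.8)], [np.float64(6.5), np.float64(-5.6), np.float64(105.4), np.float64(-40.6), np.float64(100.1), np.float64(25.0)], [np.float64(12.8), np.float64(10.9), np.float64(106.0), np.float64(-74.5), np.float64(117.7), np.float64(30.8)]]
[440, -40, 230] 71.4 280 [[np.float64(-11.8), np.float64(-17.8), np.float64(109.2), np.float64(0.0), np.float64(88.6), np.float64(6.8)], [np.float64(10.8), np.float64(-1.1), np.float64(103.0), np.float64(-38.9), np.float64(101.2), np.float64(29.6)], [np.float64(18.0), np.float64(21.8), np.float64(100.2), np.float64(-68.5), np.float64(120.3), np.float64(38.0)]]
[440, -40, 230] 71.4 340 [[np.float64(-11.8), np.float64(-17.8), np.float64(109.2), np.float64(0.0), np.float64(88.6), np.float64(6.8)], [np.float64(14.6), np.float64(3.8), np.float64(99.9), np.float64(-37.2), np.float64(102.0), np.float64(33.8)], [np.float64(22.5), np.float64(33.1), np.float64(92.6), np.float64(-63.1), np.float64(122.
[... 7939 characters left out ...]
40 280 [[np.float64(-18.5), np.float64(-23.8), np.float64(113.7), np.float64(-0.0), np.float64(90.1), np.float64(31.5)], [np.float64(-0.4), np.float64(3.5), np.float64(98.3), np.float64(-29.7), np.float64(112.5), np.float64(46.6)], [np.float64(4.5), np.float64(27.8), np.float64(92.1), np.float64(-55.0), np.float64(134.9), np.float64(44.8)]]
[400, -80, 230] 40 340 [[np.float64(-18.5), np.float64(-23.8), np.float64(113.7), np.float64(-0.0), np.float64(90.1), np.float64(31.5)], [np.float64(2.3), np.float64(9.7), np.float64(93.5), np.float64(-27.9), np.float64(112.5), np.float64(49.9)], [np.float64(7.5), np.float64(40.0), np.float64(82.1), np.float64(-50.2), np.float64(135.6), np.float64(49.4)]]
```

Kinematics show that turning in place after lifting (J4 ≈ -65, within range) works. I'll lift first.

>>> {"api": "jog_arm", "payload": {
  "targets": [
    [0,0,-0.01,0,0,0,0.7],
    [0,0,-0.03,0,0,0,0.7],
    [0,0,-0.055,0,0,0,0.7],
    [0,0,-0.08,0,0,0,0.7],
    [0,0,-0.11,0,0,0,0.7]
  ]
}}

```text
time: 9.27
tool_pos: [475.0, 21.8, 158.2]
tcp_rot: [-179.7, 0.0, 71.5]
ft_force: [0.8, -0.3, -2.5]
finger_gap: 39.7
```

```bash
python3 - <<'E'
from bench import r
from h import *
go(r,[440,-40,260],[180,0,55])
E
```

```text
t 9.27 pos [475.   21.8 158.2] rot [-179.7    0.    71.5] J [-3.5700e+00 -9.1900e+00  1.0948e+02  3.0000e-02  7.9990e+01  1.4940e+01] F [ 0.8 -0.3 -2.5] gap 39.7
shift [-0.0698 -0.0141 -0.1017] turn [-0.005  0.001  0.288]
```

>>> {"api": "jog_arm", "payload": {
  "targets": [
    [-0.015,-0.003,-0.025,0,0,0.06,0.7],
    [-0.03,-0.006,-0.045,0,0,0.12,0.7],
    [-0.045,-0.009,-0.065,0,0,0.18,0.7],
    [-0.06,-0.012,-0.085,0,0,0.24,0.7],
    [-0.07,-0.014,-0.1,-0.005,0,0.288,0.7]
  ]
}}

```text
time: 9.68
tool_pos: [440.5, -41.4, 260.3]
tcp_rot: [179.8, -0.0, 54.8]
ft_force: [-0.3, -0.3, -1.7]
finger_gap: 39.4
```

>>> {"api": "jog_arm", "payload": {
  "targets": [
    [0,0,0,0,-0.07,0,0.7],
    [0,0,0,0,-0.14,0,0.7],
    [0,0,0,0,-0.21,0,0.7],
    [0,0,0,0,-0.28,0,0.7],
    [0,0,0,0,-0.35,0,0.7]
  ]
}}

```text
time: 10.1
tool_pos: [441.1, -40.3, 258.9]
tcp_rot: [179.7, 20.2, 54.9]
ft_force: [0.3, -0.5, -3.1]
finger_gap: 39.1
```

```bash
python3 - <<'E'
from bench import r
from h import *
q=R.from_euler("xyz",[180,0,55],degrees=True)*R.from_rotvec([0,-np.pi/2,0])
go(r,[440,-40,260],q.as_euler("xyz",degrees=True))
E
```

```text
t 10.1 pos [441.1 -40.3 258.9] rot [179.7  20.2  54.9] J [  1.39  -5.71  98.05 -16.49  99.41  35.46] F [ 0.3 -0.5 -3.1] gap 39.1
shift [-0.0008 -0.0011 -0.0009] turn [ 0.002 -1.218 -0.004]<sys>:0: UserWarning: Gimbal lock detected. Setting third angle to zero since it is not possible to uniquely determine all angles.
```

>>> {"api": "jog_arm", "payload": {
  "targets": [
    [0,0,0,0,-0.08,0,0.7],
    [0,0,0,0,-0.16,0,0.7],
    [0,0,0,0,-0.24,0,0.7],
    [0,0,0,0,-0.32,0,0.7],
    [0,0,0,0,-0.4,0,0.7]
  ]
}}

```text
time: 10.52
tool_pos: [441.3, -39.7, 258.5]
tcp_rot: [179.7, 43.1, 54.8]
ft_force: [0.6, -0.0, -2.9]
finger_gap: 39.7
```

>>> {"api": "jog_arm", "payload": {
  "targets": [
    [0,0,0,0,-0.08,0,0.7],
    [0,0,0,0,-0.16,0,0.7],
    [0,0,0,0,-0.24,0,0.7],
    [0,0,0,0,-0.32,0,0.7],
    [0,0,0,0,-0.4,0,0.7]
  ]
}}

```text
time: 10.93
tool_pos: [441.4, -39.6, 258.1]
tcp_rot: [179.5, 66.0, 54.5]
ft_force: [0.4, -0.4, -3.2]
finger_gap: 39.5
```

```bash
python3 - <<'E' 2>/dev/null
from bench import r
from h import *
q=R.from_euler("xyz",[180,0,55],degrees=True)*R.from_rotvec([0,-np.pi/2,0])
go(r,[440,-40,260],q.as_euler("xyz",degrees=True))
E
```

```text
t 10.93 pos [441.4 -39.6 258.1] rot [179.5  66.   54.5] J [ 15.93  27.32  81.82 -43.11 122.42  45.26] F [ 0.4 -0.4 -3.2] gap 39.5
shift [-0.0021 -0.0009  0.0002] turn [ 0.001 -0.419 -0.004]
```

>>> {"api": "jog_arm", "payload": {
  "targets": [
    [0,0,0,0,-0.08,0,0.7],
    [0,0,0,0,-0.16,0,0.7],
    [0,0,0,0,-0.24,0,0.7],
    [0,0,0,0,-0.32,0,0.7],
    [0,0,0,0,-0.37,0,0.7]
  ]
}}

```text
time: 11.35
tool_pos: [440.7, -39.9, 256.8]
tcp_rot: [178.3, 87.4, 53.3]
ft_force: [-0.6, -0.4, -3.4]
finger_gap: 39.4
```

>>> {"api": "jog_arm", "payload": {
  "targets": [
    [0,0,0,0,0,0,0.7],
    [0,0,0,0,0,0,0.7],
    [0,0,0,0,0,0,0.7],
    [0,0,0,0,0,0,0.7]
  ]
}}

```text
time: 11.68
tool_pos: [441.2, -40.4, 258.6]
tcp_rot: [175.7, 86.9, 50.7]
ft_force: [0.6, 0.5, -2.5]
finger_gap: 39.3
```

```bash
python3 - <<'E' 2>/dev/null
from bench import r
from h import *
s=r.sense();A=R.from_euler("xyz",s["tcp_rot"],degrees=True).as_matrix();print(A.round(4))
up=-A[:,0]; print("hole axis tilt deg",np.degrees(np.arccos(up[2])))
# correction in tool axes to bring -x onto world up
v=np.cross(up,[0,0,1]);print("turn",(A.T@v).round(4))
go(r,s["tool_pos"],s["tcp_rot"])
for n in ["wrist","scene"]:
    d=r.snapshot(n);p=d["pixels"]
    if n=="scene":
        u,w=proj(d,s["tool_pos"]);u,w=int(u),int(w);print(u,w)
        p=cv2.resize(p[max(0,w-45):w+45,max(0,u-60):u+60],None,fx=6,fy=6,interpolation=cv2.INTER_CUBIC)
    cv2.imwrite(f"pics/{n}8.png",p[:,:,::-1])
E
```

```text
[[ 0.0345  0.8185 -0.5735]
 [ 0.0421 -0.5745 -0.8174]
 [-0.9985  0.0041 -0.0543]]
hole axis tilt deg 3.1229499305644572
turn [ 0.     -0.0543 -0.0041]
t 11.68 pos [441.2 -40.4 258.6] rot [175.7  86.9  50.7] J [ 17.43  40.83  77.77 -54.95 132.02  44.19] F [ 0.6  0.5 -2.5] gap 39.3
shift [0. 0. 0.] turn [0. 0. 0.]
209 109
```

View pics/wrist8.png

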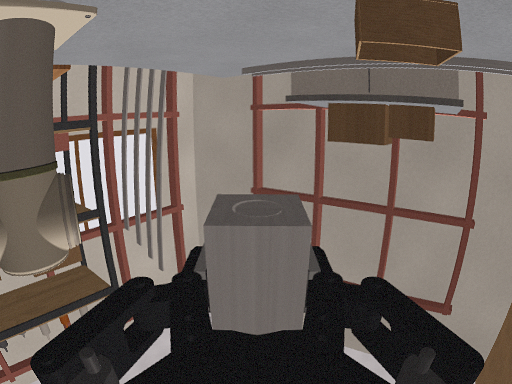

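View pics/scene8.png

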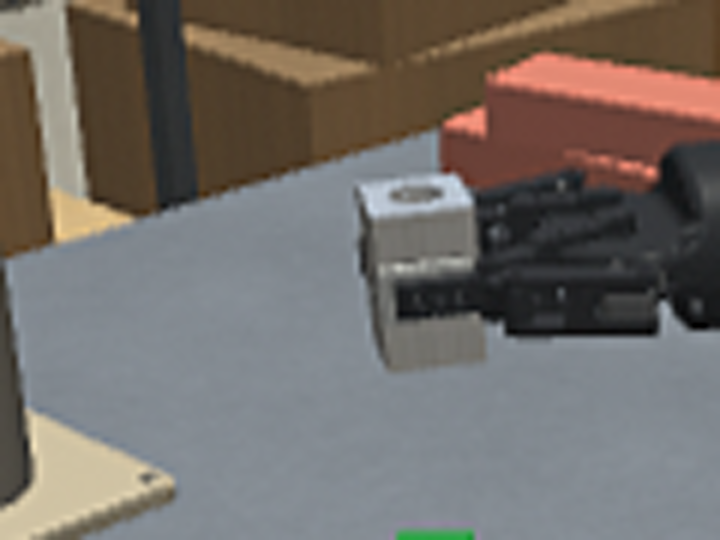

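The scene crop shows the dark hole at the top (415,195), and the wrist view shows the block sitting in the jaws as before at (258,260), so it hasn't slipped. I'll correct the remaining 3.1° tilt.

>>> {"api": "jog_arm", "payload": {
  "targets": [
    [0,0,0,0,-0.027,-0.002,0.7],
    [0,0,0,0,-0.054,-0.004,0.7],
    [0,0,0,0,-0.054,-0.004,0.7],
    [0,0,0,0,-0.054,-0.004,0.7],
    [0,0,0,0,-0.054,-0.004,0.7]
  ]
}}

```text
time: 12.2
tool_pos: [440.6, -40.7, 257.3]
tcp_rot: [-31.6, 89.7, -156.7]
ft_force: [0.4, 0.5, -2.0]
finger_gap: 39.3
```

>>> {"api": "jog_arm", "payload": {
  "targets": [
    [0,0,0,0,0,0,0.7],
    [0,0,0,0,0,0,0.7],
    [0,0,0,0,0,0,0.7],
    [0,0,0,0,0,0,0.7],
    [0,0,0,0,0,0,0.7]
  ]
}}

```text
time: 12.62
tool_pos: [440.7, -40.6, 257.7]
tcp_rot: [-29.2, 89.8, -154.2]
ft_force: [0.3, -0.1, -2.3]
finger_gap: 39.5
```

```bash
python3 - <<'E' 2>/dev/null
from bench import r
from h import *
s=r.sense();A=R.from_euler("xyz",s["tcp_rot"],degrees=True).as_matrix()
up=-A[:,0]; print("hole axis tilt deg",np.degrees(np.arccos(up[2])),"grasp",s["tool_pos"]-23*A[:,2])
v=np.cross(up,[0,0,1]);print("turn",(A.T@v).round(4),"qd",np.abs(s["qd"]).max())
go(r,s["tool_pos"],s["tcp_rot"])
for n in ["top","scene"]:
    d=r.snapshot(n);p=d["pixels"]
    if n=="scene":
        p=cv2.resize(p[64:154,149:269],None,fx=6,fy=6,interpolation=cv2.INTER_CUBIC)
    cv2.imwrite(f"pics/{n}9.png",p[:,:,::-1])
E
```

```text
hole axis tilt deg 0.20408699334824168 grasp [453.89246945 -21.81622556 257.65653862]
turn [0.     0.0031 0.0017] qd 0.06549271325986156
t 12.62 pos [440.7 -40.6 257.7] rot [ -29.2   89.8 -154.2] J [ 17.44  42.81  77.47 -56.86 133.37  43.59] F [ 0.3 -0.1 -2.3] gap 39.5
shift [0. 0. 0.] turn [0. 0. 0.]
```

View pics/top9.png

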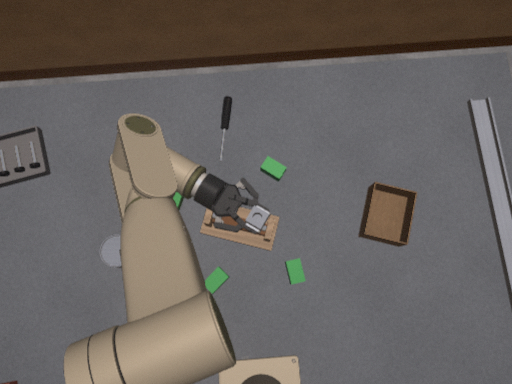

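View pics/scene9.png

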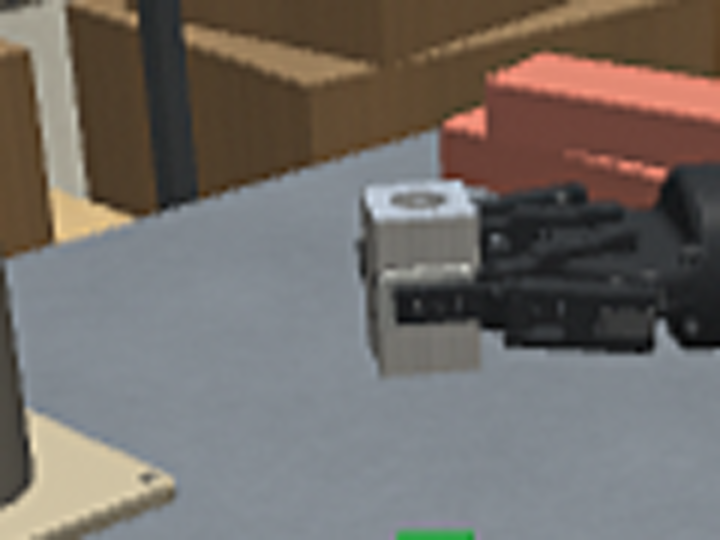

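The top view shows the hole facing up at (258,215). The tin (115,250), carton (389,214) and driver (226,125) have not moved. Tilt is 0.2°, the block centre is at z ≈ 258, and the arm is still. I'll hand in.

```bash
python3 -c "
from bench import r
print(r.hand_in())"
```

```text
the job is handed in; nothing more can be done
None
```

The blind hole is in the block's world -y end. The block is now held still in the gripper with that hole pointing straight up, and the job is handed in.

- **Finding the hole:** I gripped the block across its x faces and slid it towards the world -y peg. It went past the point where a plain end would have stopped, with no force. I did not try the other end on its peg; the wrist camera showed it plain, with only the plug's ring seam.
- **Depth check:** I pushed the holed end on until the block met the end post, with contact at about 5 N and the centre about 44 mm from the jig's middle. My reading was 44.9 mm at the gripper, a difference I put down to the block sitting about 1 mm off the gripper's centre.
- **Final hold:** I drew it off, lifted it and turned it hole-up.
    - The hole axis is about 0.2° off vertical by the tool pose.
    - The block centre is about 258 mm above the bench, roughly 19 cm above where it lay.
    - The finger gap is steady at 39.5 mm and the arm is still.
- **Surroundings:** In the last top view the tin, carton and screwdriver were where they started. The clock stood at about 12.7 s.

One check was off along the way: the first turn left a 3.1° tilt, which I corrected before handing in. No check failed at the end.

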